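Match the doughnut tray signs to the trays

TASK

One of the three doughnut trays has sold out and one has been refilled: tip the sign in front of the empty tray over until it lies flat on its back, and stand the fallen sign in front of its full tray upright again on its foot, in either order. Do it only by pushing the signs with the fingertips, without gripping or lifting them, and keep each sign at its place in front of its tray. Leave the third sign and everything else on the counter alone.

Things in the scene. Friction and masses are not known exactly. Their poses are not given: they have to be found in the camera images.
- sign_empty: L-shaped sign, about 0.26 kg. Wooden foot: x -80 to 0, y +-45, z 0 to 10 mm; white panel rising from it: x -6 to 0, y +-45, z 10 to 110 mm. Origin: middle of the back bottom edge (the L's outer corner). Own z runs up the panel, x backwards. Rocked back about that edge it balances at 41 degrees from upright. Starts upright between robot and empty tray, foot towards the robot.
- sign_fallen: L-shaped sign, same make, size and axes as sign_empty. At the start it lies on its back between the robot and its tray full of doughnuts: the panel flat on the table pointing away from the robot (own z level, own x straight down), the foot sticking straight up 80 mm at the robot's end.
- sign_other: L-shaped sign, same make, size and axes as sign_empty. It stands before the other full tray, its foot towards the robot; it is to be left alone.
- tray_empty_front (a point): Fixed aluminium tray 200 (x) by 230 (y) by 18 mm high, with nothing on it but its wire rack. This point: middle of its long edge nearest the robot (-x side), at table height, 100 mm from its centre; its sign is before it. The three trays stand in a row along y, in any order.
- tray_full_front (a point): Fixed aluminium tray 200 (x) by 230 (y) by 18 mm high, with six doughnuts, 40 mm high over all; its sign has fallen. This point: middle of its long edge nearest the robot (-x side), at table height, 100 mm from its centre; its sign is before it. The three trays stand in a row along y, in any order.
- tray_other_front (a point): Fixed aluminium tray 200 (x) by 230 (y) by 18 mm high, with six doughnuts, 40 mm high over all; its sign stands. This point: middle of its long edge nearest the robot (-x side), at table height, 100 mm from its centre; its sign is before it. The three trays stand in a row along y, in any order.
- shaker: steel shaker, 40 mm across, 88 mm tall; a bystander, to be left alone. Origin: centre of its underside.
- jar: small jar with a cap, 40 mm across, 75 mm tall; a bystander, to be left alone. Origin: centre of its underside.
- cup: paper-white cup, 76 mm across, 100 mm tall; a bystander, to be left alone. Origin: centre of its underside.
- tongs: pair of steel tongs lying flat, about 240 mm long, 12 mm high; a bystander, to be left alone. Origin: centre of its underside.
- doughnut: iced doughnut, 74 mm across, 32 mm tall, on a round wooden board 6 mm thick; a bystander, to be left alone. Origin: centre of its underside.
Mind the look-alikes: they are no part of the job. Leave any red or yellow look-alike of the sign_fallen alone.

How it is judged:
At the end, for the whole second after the job is handed in: The empty tray's sign lies flat on its back (within 11 degrees) and the fallen sign stands upright on its foot (within 7 degrees), both at rest with the back bottom edge within 50 mm of where it was; the third sign stands within 30 mm of its place (angle between sign_empty's own x axis and vertical above 2.95 rad and angle between each of sign_fallen, sign_other's own z axis and vertical below 0.12 rad and distance of each of sign_empty, sign_fallen from where it was at the start of the episode below 0.05 m and distance of sign_other from where it was at the start of the episode below 0.03 m and linear speed of each of sign_empty, sign_fallen below 0.02 m/s); the robot touches nothing.
It fails at once if a sign is lifted or tumbled: its back bottom edge leaves the table by more than 25 mm (height (world z) of any of sign_empty, sign_fallen, sign_other above 0.025 m).
It fails at once if a sign is dragged or carried more than 80 mm away (distance of any of sign_empty, sign_fallen from where it was at the start of the episode above 0.08 m).
It fails at once if the third sign is shifted by more than 30 mm or tipped (distance of sign_other from where it was at the start of the episode above 0.03 m or angle between sign_other's own z axis and vertical above 0.5 rad).
It fails at once if a bystander is shifted by more than 30 mm or knocked over (distance of any of shaker, jar, cup, tongs, doughnut from where it was at the start of the episode above 0.03 m or angle between any of shaker, jar, cup, doughnut's own z axis and vertical above 0.5 rad).
It also fails if it takes over 50 s, if anything falls off the work surface, if the arm or the gripper's body presses on something with over 40 N, if the wrist force passes 120 N, or if a joint passes its speed limit or range.

ROBOT

A 7-joint arm with a two-finger parallel gripper is mounted at the origin on the work surface. World frame = base frame: x ahead of the robot, y to its left, z up, the work surface at z = 0. Lengths are in m, angles in rad, forces in N, time in s.
With the tool pointing down it reaches from about 0.425 to 0.925 m from the base axis. Payload 6.8 kg.
Tool frame: the origin (TCP) lies at the very end of the fingers, on their centre line; the grasp point (between the pads) lies bot.grip_depth behind it (bot.grip_depth is the distance from the TCP to the grasp point, in m); z points along the fingers, y is the line along which they close (so a half turn about z gives the same grasp; the last joint's range is limited). The gripper opens to 85 mm and grips with 20 to 120 N. Pads are 22 mm wide; open, the fingers measure 114 mm over their backs; the gripper's body (76 mm by 85 mm) begins 54 mm behind the grasp point. The pads swing forward as they close: fully open they stand 13 mm farther back than shut.
Start: joints at [1.071, 0.477, 0.022, 1.555, -0.011, 1.109, -0.083], TCP at [0.258, -0.624, 0.193] pointing down, gripper open.
Joint ranges: [-2.96, 2.96], [-0.34, 2.1], [-1.41, 1.46], [0.24, 2.44], [-1.37, 4.51], [0.17, 1.92], [-2.96, 2.96]. Speed limits (rad/s): [2.39, 2.39, 3.14, 3.14, 3.14, 3.14, 3.14].

INTERFACE

Orientations are given as a unit quaternion [w, x, y, z].
In Python, from station import bot gives the robot as it stands.
- The arm moves only by the tool send_rows, never from a script. Its arguments are lists of equal length, an entry for each row: "slide": the shift along the tool's x, y, z in mm, a list of three; "roll": the turn about the tool's z in degrees; "claw": the opening, from 0 (shut) to 1 (fully open). A call has exactly 8 rows; each row is the pose to reach, as a shift and turn from the pose commanded when the call began, along the tool's axes at that moment; what a row does not reach only later rows make up. A row lasts 1/12 s, in which the tool goes at most 41.7 mm and 7.16 degrees, less where a joint would pass 70% of its speed; a pose out of reach is approached as far as the arm can. A call with a gripper value outside its range is refused whole. The fingers move at their own pace and stop on an object; "force" is the grip in N (left out, the last holds). Time passes only in rows, so rows that repeat a pose let the fingers close, or fill a call up. It gives the time, the measured TCP pose, the force, the opening and the grip force at its end, in the units of the state.
- bot.get_obs(): the state, without advancing time (a new reading comes with each control period).
- bot.read_camera(name): name is "scene" or "top" or "wrist"; returns the picture (420x560x3 uint8, red, green, blue); there is no depth.
- bot.camera_model(name): a dict with "camera_matrix" (3x3 intrinsics, pixels), "camera_from_world" (4x4, takes a point from world to camera coordinates). Camera axes: x right, y down, z forward; pixel columns grow to the right and rows downward; lengths in m; the calibration is good to about 2 mm. A picture is of the moment at which its call begins: read the wrist's pose just before it. camera_model takes no time and is no camera call; for the wrist camera it gives the pose at the moment of the call.
- bot.hand_in(): hands the job in; it is judged then, once.
The state is a dict: "t": time; "q": joint angles; "joint_vel": joint speeds; "joint_torque": joint torques, N m; "eef_pos": TCP position; "tool_rot": TCP orientation; "contact_force": force on the tool from outside, world axes, zero at the start; "torque": the same for the moment, N m; "gripper_width": opening from 0.0 (shut) to 1.0 (fully open); "grasp_force": force on a finger pad.
Only numpy, scipy, OpenCV 4.12 (cv2) and the standard library are available. Lean on these libraries where they do the work, as an engineer would, in place of code of your own. Each camera call takes 0.05 s, during which the arm holds its last target. There are 200 camera calls.

## Working session

There is one attempt and no reset: what is moved stays moved. The work goes in short steps, Python scripts to look and compute and a tool call to move; the robot and the scene stay as the last step left them, time stands still between calls to the robot, and variables do not carry over. Pictures are saved under pics/ and viewed, at most 10 in all, crops included, and the job is handed in when it is done.

Besides the shell and the picture viewer there is one more tool, called after "Emit:" as name(argument=value, ...), one argument or row to a line, values as JSON. send_rows: Moves the arm, as the interface text tells. Its arguments: {"type":"object","properties":{"slide":{"type":"array","items":{"type":"array","items":{"type":"number"}}},"roll":{"type":"array","items":{"type":"number"}},"claw":{"type":"array","items":{"type":"number"}},"force":{"type":"number"}},"required":["slide","roll","claw"]}

```bash
mkdir -p pics; ls
cat > h.py <<'E'
import numpy as np, cv2
from station import bot
def snap(n,f):
    im=bot.read_camera(n); cv2.imwrite('pics/'+f,im[:,:,::-1]); return im
def ray(n,u,v):
    m=bot.camera_model(n);K=np.array(m["camera_matrix"]);T=np.array(m["camera_from_world"])
    d=T[:3,:3].T@np.linalg.solve(K,[u,v,1]);c=-T[:3,:3].T@T[:3,3];return c,d
def onz(n,u,v,z):
    c,d=ray(n,u,v);return c+d*(z-c[2])/d[2]
def proj(n,p):
    m=bot.camera_model(n);K=np.array(m["camera_matrix"]);T=np.array(m["camera_from_world"])
    q=K@(T[:3,:3]@np.array(p)+T[:3,3]);return q[:2]/q[2]
def tri(n1,a,n2,b):
    c1,d1=ray(n1,*a);c2,d2=ray(n2,*b)
    s=np.linalg.lstsq(np.stack([d1,-d2],1),c2-c1,rcond=None)[0]
    p,q=c1+s[0]*d1,c2+s[1]*d2;return (p+q)/2,np.linalg.norm(p-q)
E
python3 - <<'E'
from h import *
np.set_printoptions(precision=4,suppress=True)
a=snap('scene','s0.png');b=snap('top','t0.png')
o=bot.get_obs();print(o,bot.grip_depth)
for n in('scene','top','wrist'):print(n,ray(n,280,210))
E
```

```text
pics
{'t': 0.1, 'q': array([ 1.0709,  0.4777,  0.0223,  1.5563, -0.0115,  1.1093, -0.0831]), 'joint_vel': array([ 0.0015, -0.0031, -0.0006, -0.0037,  0.0006, -0.0001, -0.0011]), 'joint_torque': array([  0.0039, -59.7764,   1.6134, -28.1956,   0.0128,   0.005 ,
        -0.    ]), 'eef_pos': array([ 0.2575, -0.6233,  0.1921]), 'tool_rot': array([-0.0008,  0.9809,  0.1947, -0.0002]), 'contact_force': array([-0.3891, -0.158 ,  0.9235]), 'torque': array([ 0.0663, -0.0403, -0.0416]), 'grasp_force': 0.0, 'gripper_width': 1.000079246859504} 0.0187
scene (array([ 1.3268, -0.0324,  0.7921]), array([-0.7309,  0.0316, -0.6818]))
top (array([0.2936, 0.0164, 1.3282]), array([ 0.1759,  0.0118, -0.9845]))
wrist (array([ 0.3267, -0.5931,  0.3728]), array([-0.2865, -0.1221, -0.9504]))
```

View pics/s0.png

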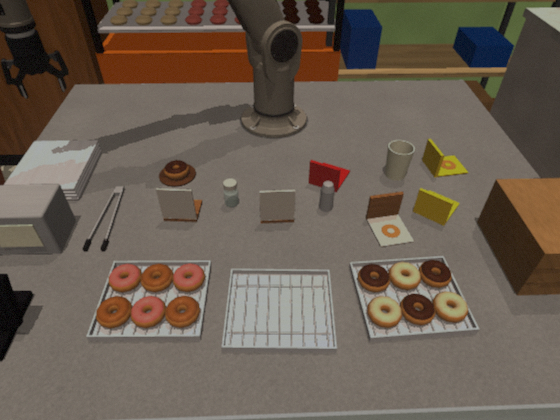

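View pics/t0.png

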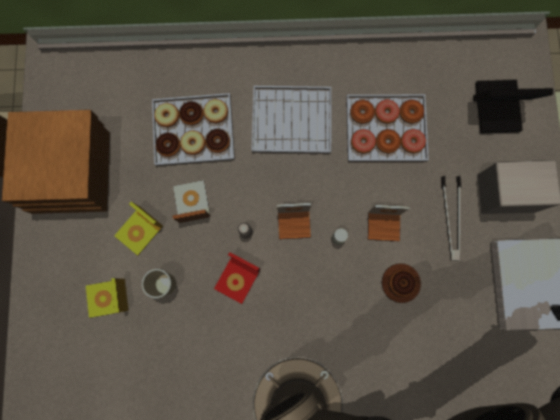

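The scene view shows three white signs. The one at scene (278,206) / top (295,222) stands before the bare rack tray. The one at (180,205) / (385,225) stands before the pink doughnuts. The one at (388,222) / (190,200) lies flat before the right-hand tray. Red (328,175) and yellow (443,158), (436,206) are look-alikes. So sign_fallen is the white one at top (190,200), because it is in line with the full tray at top (192,130). Sign_empty is at top (295,222), in line with the bare rack. I'll confirm in one crop and measure.

Run:
```python
from h import *
np.set_printoptions(precision=4,suppress=True)
a=cv2.imread('pics/s0.png');b=cv2.imread('pics/t0.png')
A=cv2.resize(a[180:255,240:440],None,fx=3.5,fy=3.5,interpolation=cv2.INTER_CUBIC)
B=cv2.resize(b[170:250,160:345],None,fx=3.5,fy=3.5,interpolation=cv2.INTER_CUBIC)
W=max(A.shape[1],B.shape[1]);P=lambda i:cv2.copyMakeBorder(i,0,0,0,W-i.shape[1],0)
cv2.imwrite('pics/c0.png',np.vstack([P(A),P(B)]));print(A.shape,B.shape)
def comps(im,roi,kind):
    x0,y0,x1,y1=roi;c=im[y0:y1,x0:x1];h=cv2.cvtColor(c,cv2.COLOR_BGR2HSV)
    m=cv2.inRange(h,(3,110,40),(18,255,255)) if kind=='o' else cv2.inRange(h,(0,0,130),(180,60,255))
    cs,_=cv2.findContours(m,cv2.RETR_EXTERNAL,cv2.CHAIN_APPROX_NONE)
    for k in cs:
        if cv2.contourArea(k)>40:
            r=cv2.minAreaRect(k);print(roi,kind,cv2.contourArea(k),(cv2.boxPoints(r)+[x0,y0]).round(1).tolist())
for roi in((165,170,220,228),(265,195,320,245)):
    for k in 'ow':comps(b,roi,k)
for roi in((355,185,418,250),(250,180,305,230)):
    for k in 'ow':comps(a,roi,k)
```

```text
(262, 700, 3) (280, 648, 3)
(165, 170, 220, 228) o 124.5 [[172.7, 215.1], [205.3, 209.2], [206.2, 214.1], [173.5, 220.0]]
(165, 170, 220, 228) o 162.5 [[180.0, 198.0], [190.5, 187.5], [200.5, 197.5], [190.0, 208.0]]
(165, 170, 220, 228) w 758.5 [[173.3, 185.6], [202.9, 181.1], [207.2, 209.0], [177.6, 213.5]]
(265, 195, 320, 245) o 778.5 [[277.4, 212.5], [308.8, 210.5], [310.4, 237.2], [279.1, 239.1]]
(355, 185, 418, 250) o 155.0 [[382.0, 225.0], [399.0, 225.0], [399.0, 237.0], [382.0, 237.0]]
(355, 185, 418, 250) o 655.5 [[363.2, 196.5], [401.9, 191.2], [404.8, 212.8], [366.2, 218.1]]
(355, 185, 418, 250) w 889.0 [[367.7, 219.0], [408.8, 212.5], [413.3, 241.0], [372.2, 247.5]]
(250, 180, 305, 230) w 55.5 [[258.9, 189.9], [294.9, 188.5], [295.0, 191.0], [259.0, 192.4]]
```

View pics/c0.png

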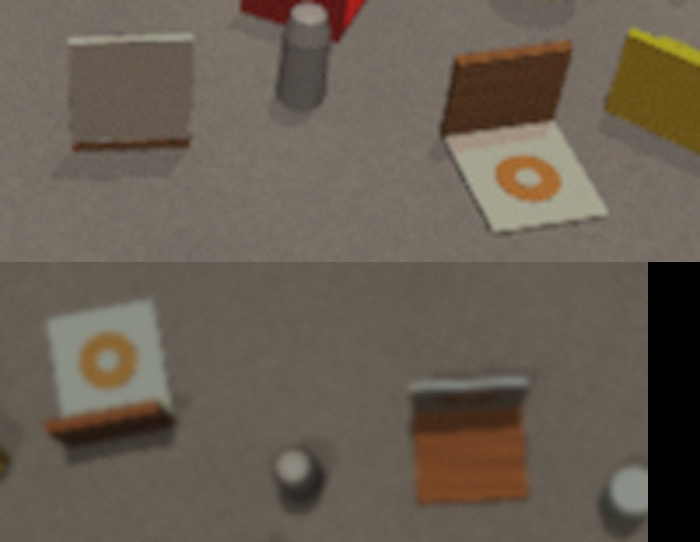

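Confirmed: the crop shows the white sign with a doughnut ring lying on its back, with its foot up, at top (190,200). The bare-tray sign stands at top (295,222). Next I triangulate the corners.

Run:
```python
from h import *
np.set_printoptions(precision=4,suppress=True)
S=lambda x,y:(240+x/3.5,180+y/3.5)
T=lambda x,y:(160+x/3.5,170+(y-262)/3.5)
R={}
for n,s,t in (('F foot top L',(570,43),(48,422)),('F foot top R',(457,59),(162,404)),('F panel far L',(606,213),(48,320)),('F panel far R',(495,232),(152,300)),
  ('E top L',(193,36),(411,383)),('E top R',(68,40),(527,378))):
    p,e=tri('scene',S(*s),'top',T(*t));print(n,p,'gap',e)
for n,t,z in(('F farL',(48,320),.006),('F farR',(152,300),.006),('F footL',(48,422),.08),('F footR',(162,404),.08),('E nearfoot L',(418,502),.01),('E nearfoot R',(526,497),.01),('E topL',(411,380),.11),('E topR',(527,376),.11)):
    print(n,onz('top',*T(*t),z))
for n,s,z in(('F farL',(606,213),.006),('F farR',(495,232),.006),('F footL',(570,43),.08),('F footR',(457,59),.08),('E bot L',(189,147),0),('E bot R',(73,151),0),('E topL',(193,40),.11),('E topR',(69,45),.11)):
    print('sc',n,onz('scene',*S(*s),z))
for n,t,z in(('shaker',(244,230),.088),('jar',(340,236),.075),('cup',(157,283),.1),('red',(248,265),.06)):print(n,onz('top',*t,z))
```

```text
F foot top L [0.5094 0.3201 0.0828] gap 0.0035461545506177148
F foot top R [0.5214 0.2332 0.08  ] gap 0.004641390124388296
F panel far L [0.6084 0.3388 0.0041] gap 0.001160681329831263
F panel far R [0.6232 0.2535 0.003 ] gap 0.002504916557122332
E top L [0.5258 0.0386 0.1113] gap 0.002474708191257148
E top R [ 0.527  -0.0498  0.111 ] gap 0.0008428562100080222
F farL [0.6078 0.3378 0.006 ]
F farR [0.6222 0.2517 0.006 ]
F footL [0.5095 0.319  0.08  ]
F footR [0.521  0.2309 0.08  ]
E nearfoot L [0.4471 0.036  0.01  ]
E nearfoot R [ 0.4486 -0.0513  0.01  ]
E topL [0.5283 0.0373 0.11  ]
E topR [ 0.5287 -0.0504  0.11  ]
sc F farL [0.6101 0.3386 0.006 ]
sc F farR [0.6258 0.2537 0.006 ]
sc F footL [0.5059 0.3235 0.08  ]
sc F footR [0.5212 0.2356 0.08  ]
sc E bot L [0.5259 0.0401 0.    ]
sc E bot R [ 0.5273 -0.0487  0.    ]
sc E topL [0.5287 0.0397 0.11  ]
sc E topR [ 0.5313 -0.0487  0.11  ]
shaker [0.4638 0.1288 0.088 ]
jar [ 0.4417 -0.1279  0.075 ]
cup [0.3299 0.356  0.1   ]
red [0.3721 0.1219 0.06  ]
```

Triangulated heights match the text (foot top 0.08, panel 0.004, upright panel top 0.111). Sign_empty's back edge is at x≈0.528, y≈-0.006, yaw ≈0. Sign_fallen's corner is at about (0.508,0.277), yaw ≈9.5°. I'll move towards sign_empty first.

Emit:
send_rows(
  slide=[
    [20,-22,0],
    [48,-52,0],
    [76,-83,0],
    [104,-113,0],
    [132,-144,0],
    [160,-174,0],
    [188,-205,0],
    [215,-235,0],
  ],
  roll=[3,6,9,12,15,18,20,22.5],
  claw=[0,0,0,0,0,0,0,0],
)

```text
t: 0.77
eef_pos: [0.3668, -0.3223, 0.1928]
tool_rot: [-0.0, 1.0, -0.001, -0.0]
contact_force: [0.5, 0.3, 0.4]
gripper_width: -0.005
grasp_force: 0.0
```

Emit:
send_rows(
  slide=[
    [14,-36,0],
    [28,-73,0],
    [42,-111,0],
    [56,-149,0],
    [70,-187,0],
    [84,-225,0],
    [98,-263,0],
    [110,-296,0],
  ],
  roll=[0,0,0,0,0,0,0,0],
  claw=[0,0,0,0,0,0,0,0],
)

```text
t: 1.43
eef_pos: [0.4773, -0.0259, 0.193]
tool_rot: [-0.0, 1.0, 0.0, 0.0]
contact_force: [0.6, -0.7, -0.8]
gripper_width: -0.002
grasp_force: 0.0
```

```bash
python3 -c "
from station import bot;o=bot.get_obs();print(o['eef_pos'],o['joint_vel'].round(3))"
```

```text
[ 0.47728459 -0.02587065  0.19300723] [-0.585  0.215 -0.283 -0.244  0.132  0.055 -0.924]
```

Emit:
send_rows(
  slide=[
    [3,-10,5],
    [6,-20,25],
    [6,-20,50],
    [6,-20,75],
    [6,-20,95],
    [6,-20,103],
    [8,-20,103],
    [12,-20,103],
  ],
  roll=[0,0,0,0,0,0,0,0],
  claw=[0,0,0,0,0,0,0,0],
)

```text
t: 2.1
eef_pos: [0.489, -0.0088, 0.0903]
tool_rot: [0.0, 1.0, -0.001, -0.0]
contact_force: [0.4, 0.1, 0.0]
gripper_width: -0.0
grasp_force: 0.0
```

Emit:
send_rows(
  slide=[
    [8,0,0],
    [16,0,0],
    [22,0,0],
    [28,0,1],
    [34,0,2],
    [40,0,3],
    [46,0,4],
    [52,0,5],
  ],
  roll=[0,0,0,0,0,0,0,0],
  claw=[0,0,0,0,0,0,0,0],
)

```text
t: 2.77
eef_pos: [0.5415, -0.0088, 0.0848]
tool_rot: [0.0, 1.0, -0.0, -0.0]
contact_force: [-0.1, 0.1, -0.4]
gripper_width: -0.001
grasp_force: 0.0
```

```bash
python3 -c "
from h import *
a=snap('scene','s1.png')
cv2.imwrite('pics/s1c.png',cv2.resize(a[90:260,180:380,::-1],None,fx=3,fy=3))"
```

```text
(no output)
```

View pics/s1c.png

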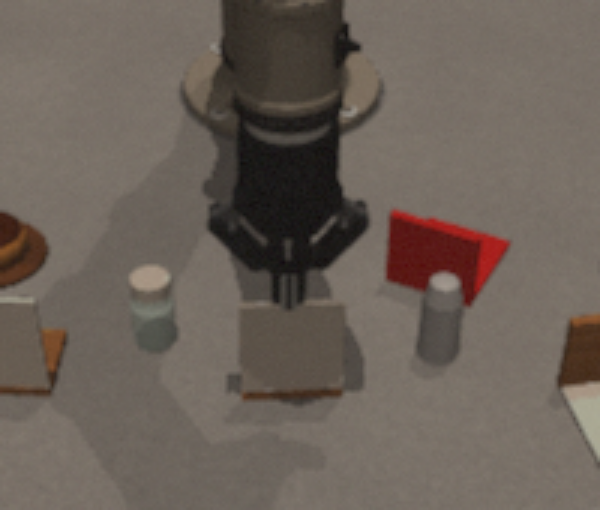

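The picture shows the shut fingers at the panel's top edge, crop (290,303), with the panel seemingly little changed. I'll check the projections.

Run:
```python
from h import *
o=bot.get_obs();print(o['eef_pos'])
for n,p in(('tcp',o['eef_pos']),('front tip',o['eef_pos']+[.011,0,0]),('top th0',(.528,-.006,.11)),('top th21',(.528+.039,-.006,.103)),('top slid30',(.553,-.006,.11)),('bot',(.528,-.006,0)),('bot slid25',(.553,-.006,0))):
    q=proj('scene',p);print(n,q.round(1),((q-[180,90])*3).round(0))
b=snap('top','t1.png');cv2.imwrite('pics/t1c.png',cv2.resize(b[170:270,220:370,::-1],None,fx=4,fy=4))
```

```text
[ 0.54273247 -0.00867244  0.08479791]
tcp [276.  203.1] [288. 339.]
front tip [276.1 206.1] [288. 348.]
top th0 [276.8 191.6] [291. 305.]
top th21 [277.4 204.2] [292. 343.]
top slid30 [277.2 198.3] [292. 325.]
bot [276.8 223. ] [290. 399.]
bot slid25 [277.1 229.6] [291. 419.]
```

View pics/t1c.png

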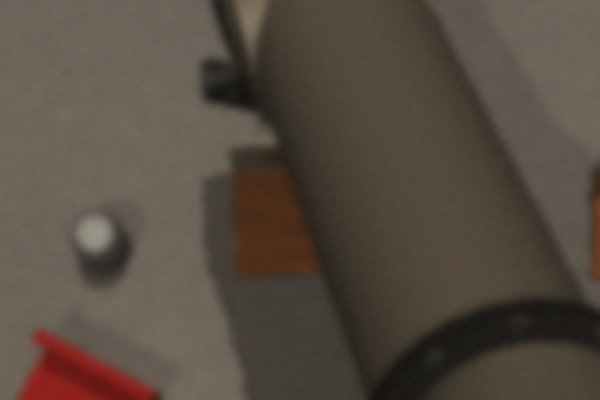

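Run:
```python
from h import *
o=bot.get_obs();print(o['t'],o['eef_pos'],o['contact_force'],o['q'])
print(tri('scene',(180+365/3,90+212/3),'top',(220+205/4,170+85/4)))
for z in(.08,.12,.16,.2):print(z,proj('scene',[.5427,-.0087,z]),proj('top',[.5427,-.0087,z]))
a=snap('scene','s2.png');cv2.imwrite('pics/s2c.png',cv2.resize(a[140:240,240:320,::-1],None,fx=6,fy=6,interpolation=cv2.INTER_CUBIC))
```

```text
2.8667 [ 0.54199435 -0.00862319  0.084804  ] [-0.74616308  0.23169208  1.03505644] [ 0.13388706  0.40970251 -0.28868376  1.95685547  0.15908956  0.7961904
 -1.81550425]
(array([0.53986969, 0.05040551, 0.21270047]), np.float64(0.0012355399587284138))
0.08 [275.96237356 204.51033214] [294.49659353 200.08712522]
0.12 [275.94529192 192.44044999] [294.70536329 197.0996123 ]
0.16 [275.92728798 179.71887325] [294.92794874 193.91439589]
0.2 [275.90828498 166.29135661] [295.1657682  190.51117938]
```

View pics/s2c.png

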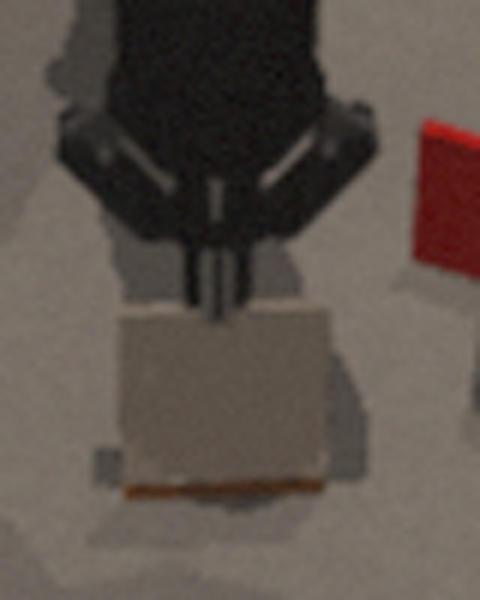

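The fingertips passed just above the panel: the tip appears at row 193, so it is really at z≈0.12 although 0.085 is reported, and there is no contact. So the shut tips end about 30–35 mm above the reported TCP. I'll back off, go lower and push again.

Emit:
send_rows(
  slide=[
    [-10,0,-8],
    [-25,0,-10],
    [-45,0,-10],
    [-58,0,0],
    [-58,0,12],
    [-58,0,24],
    [-58,0,32],
    [-56,0,32],
  ],
  roll=[0,0,0,0,0,0,0,0],
  claw=[0,0,0,0,0,0,0,0],
)

```text
t: 3.58
eef_pos: [0.4833, -0.0088, 0.0516]
tool_rot: [0.0, 1.0, -0.0, -0.002]
contact_force: [-0.1, -0.2, -0.9]
gripper_width: -0.001
grasp_force: 0.0
```

Emit:
send_rows(
  slide=[
    [6,0,0],
    [12,0,0],
    [18,0,0],
    [24,0,0],
    [28,0,1],
    [32,0,1],
    [36,0,2],
    [40,0,3],
  ],
  roll=[0,0,0,0,0,0,0,0],
  claw=[0,0,0,0,0,0,0,0],
)

```text
t: 4.25
eef_pos: [0.5253, -0.0087, 0.0499]
tool_rot: [0.0, 1.0, -0.0, -0.0]
contact_force: [-0.0, -0.7, 0.4]
gripper_width: 0.002
grasp_force: 0.3
```

Run:
```python
from h import *
o=bot.get_obs();print(o['t'],o['eef_pos'],o['contact_force'])
a=snap('scene','s3.png');b=snap('wrist','w3.png')
c=cv2.resize(a[140:240,240:320,::-1],None,fx=5,fy=5,interpolation=cv2.INTER_CUBIC)
d=cv2.resize(b[:,:,::-1],(390,500*0+293));d=cv2.copyMakeBorder(d,0,500-293,0,0,0)
cv2.imwrite('pics/s3c.png',np.hstack([c,d]))
```

```text
4.25 [ 0.5253209  -0.00871079  0.04992923] [-0.04302269 -0.69546016  0.42244926]
```

View pics/s3c.png

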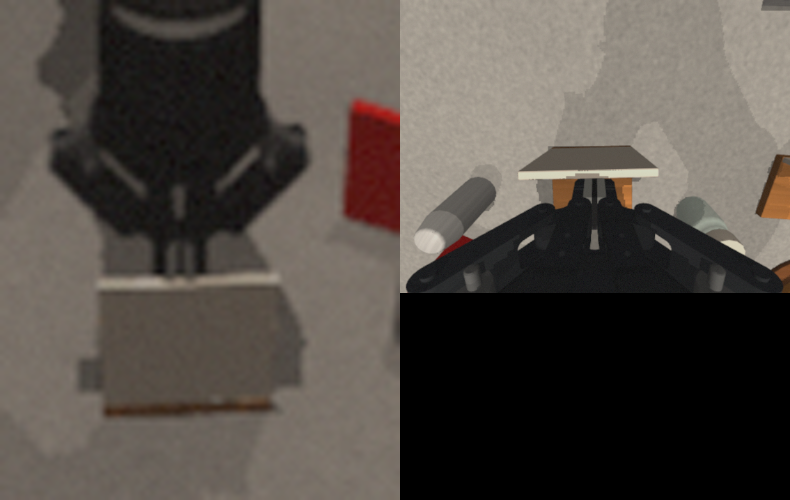

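The picture shows the panel leaning back about 10°: its top edge dropped to row 197 and its bottom edge stayed at row 222, so nothing has slid. I continue along the arc past the 41° balance.

Emit:
send_rows(
  slide=[
    [8,0,0],
    [16,0,1],
    [25,0,3],
    [35,0,6],
    [45,0,10],
    [53,0,16],
    [60,0,22],
    [65,0,27],
  ],
  roll=[0,0,0,0,0,0,0,0],
  claw=[0,0,0,0,0,0,0,0],
)

```text
t: 5.02
eef_pos: [0.5908, -0.0087, 0.0219]
tool_rot: [-0.0, 1.0, -0.0, -0.0]
contact_force: [0.3, 0.4, 0.3]
gripper_width: 0.002
grasp_force: 0.0
```

Emit:
send_rows(
  slide=[
    [0,0,0],
    [0,0,0],
    [0,0,-20],
    [0,0,-45],
    [0,0,-75],
    [0,0,-105],
    [0,0,-130],
    [0,0,-150],
  ],
  roll=[0,0,0,0,0,0,0,0],
  claw=[0,0,0,0,0,0,0,0],
)

```text
t: 5.68
eef_pos: [0.5903, -0.0087, 0.1758]
tool_rot: [0.0, 1.0, -0.0, 0.001]
contact_force: [-0.5, 0.3, -0.5]
gripper_width: -0.001
grasp_force: 0.0
```

Run:
```python
from h import *
o=bot.get_obs();print(o['t'],o['eef_pos'],o['contact_force'])
a=snap('scene','s4.png')
cv2.imwrite('pics/s4c.png',cv2.resize(a[120:260,220:420,::-1],None,fx=4,fy=4,interpolation=cv2.INTER_CUBIC))
for n,p in(('corner',(.528,-.006,.0)),('foot top far',(.538,-.006,.08)),('panel end',(.638,-.006,.006))):print(n,((proj('scene',p)-[220,120])*4).round())
```

```text
5.6833 [ 0.59026821 -0.00871687  0.17577347] [-0.47689572  0.26704016 -0.47861173]
corner [227. 412.]
foot top far [228. 333.]
panel end [233. 530.]
```

View pics/s4c.png

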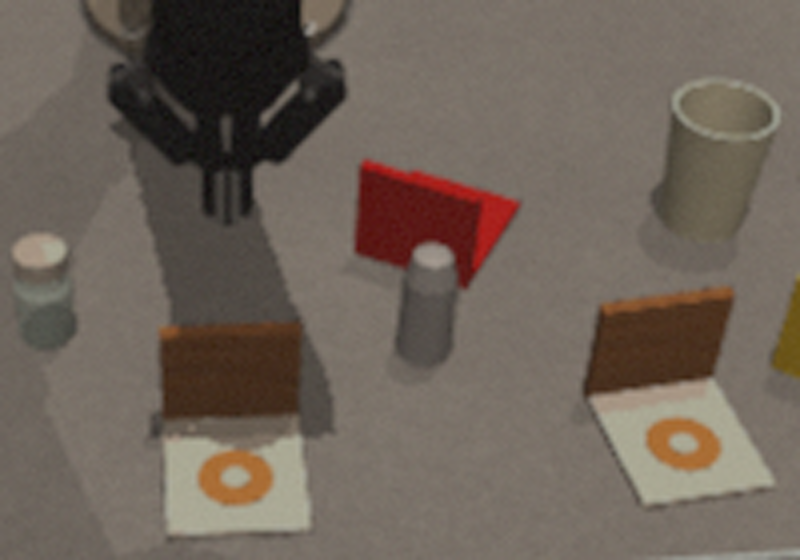

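Sign_empty now lies flat on its back, foot top edge at crop row 327 and panel end at row 532, as predicted for its place. Bystanders are unmoved. Now I move over to sign_fallen.

Emit:
send_rows(
  slide=[
    [-4,-30,0],
    [-9,-68,0],
    [-14,-106,0],
    [-19,-144,0],
    [-24,-182,0],
    [-30,-220,0],
    [-36,-258,0],
    [-40,-293,0],
  ],
  roll=[0,-1.5,-3,-4.5,-6,-7.5,-8.5,-9.5],
  claw=[0,0,0,0,0,0,0,0],
)

```text
t: 6.4
eef_pos: [0.5489, 0.2864, 0.1732]
tool_rot: [-0.0, 0.997, 0.083, -0.0]
contact_force: [0.5, -0.6, 0.0]
gripper_width: -0.001
grasp_force: 0.0
```

Run:
```python
from h import *
c,d=ray('scene',220+227/4,120+222/4);print('tip at x=.59/.60:',[c+d*(x-c[0])/d[0] for x in(.59,.60)])
o=bot.get_obs();print(o['eef_pos'])
u=np.array([np.cos(np.radians(9.5)),np.sin(np.radians(9.5))]);e=o['eef_pos'][:2]-[.5075,.2773]
print('along u',e@u,'lat(tool y)',e@[u[1],-u[0]])
```

```text
tip at x=.59/.60: [array([ 0.59      , -0.00828161,  0.21012269]), array([ 0.6       , -0.00860833,  0.21802253])]
[0.54886144 0.2864009  0.17319642]
along u 0.042296271756160964 lat(tool y) -0.0021494754868802337
```

Emit:
send_rows(
  slide=[
    [0,2,15],
    [0,2,40],
    [0,2,65],
    [0,2,90],
    [0,2,115],
    [0,2,130],
    [0,2,137],
    [0,2,137],
  ],
  roll=[0,0,0,0,0,0,0,0],
  claw=[0,0,0,0,0,0,0,0],
)

```text
t: 7.07
eef_pos: [0.5492, 0.2814, 0.0344]
tool_rot: [0.001, 0.997, 0.082, -0.001]
contact_force: [-0.1, -0.3, -0.5]
gripper_width: -0.001
grasp_force: 0.0
```

Emit:
send_rows(
  slide=[
    [-8,0,0],
    [-16,0,0],
    [-22,0,0],
    [-26,0,0],
    [-30,0,0],
    [-34,0,1],
    [-38,0,1],
    [-42,0,2],
  ],
  roll=[0,0,0,0,0,0,0,0],
  claw=[0,0,0,0,0,0,0,0],
)

```text
t: 7.73
eef_pos: [0.5091, 0.2754, 0.0343]
tool_rot: [-0.0, 0.997, 0.082, 0.0]
contact_force: [1.0, -0.1, 1.3]
gripper_width: 0.002
grasp_force: 0.3
```

Run:
```python
from h import *
o=bot.get_obs();print(o['t'],o['eef_pos'],o['contact_force'])
a=snap('scene','s5.png')
cv2.imwrite('pics/s5c.png',cv2.resize(a[140:260,330:440,::-1],None,fx=5,fy=5,interpolation=cv2.INTER_CUBIC))
u=np.array([np.cos(np.radians(9.5)),np.sin(np.radians(9.5))]);l=np.array([-u[1],u[0]])
for ph in(0,10,17,25):
  c,s=np.cos(np.radians(ph)),np.sin(np.radians(ph))
  f=lambda a,h,w:np.r_[np.array([.5075,.2773])+u*(a*c-h*s)+l*w,a*s+h*c]
  print(ph,[((proj('scene',f(*k))-[330,140])*5).round().tolist() for k in((110,6,-.045*1000),(110,6,45),(10,80,-45),(10,80,45))] if 0 else [((proj('scene',f(*np.array(k)/1000))-[330,140])*5).round().tolist() for k in((110,6,-45),(110,6,45),(10,80,-45),(10,80,45))])
```

```text
7.7333 [0.50906769 0.27544374 0.03425243] [ 0.96991407 -0.09262124  1.33798967]
0 [[251.0, 528.0], [417.0, 502.0], [202.0, 289.0], [366.0, 266.0]]
10 [[255.0, 498.0], [423.0, 472.0], [193.0, 271.0], [355.0, 249.0]]
17 [[257.0, 475.0], [426.0, 449.0], [186.0, 260.0], [347.0, 238.0]]
25 [[257.0, 446.0], [427.0, 421.0], [178.0, 251.0], [338.0, 229.0]]
```

View pics/s5c.png

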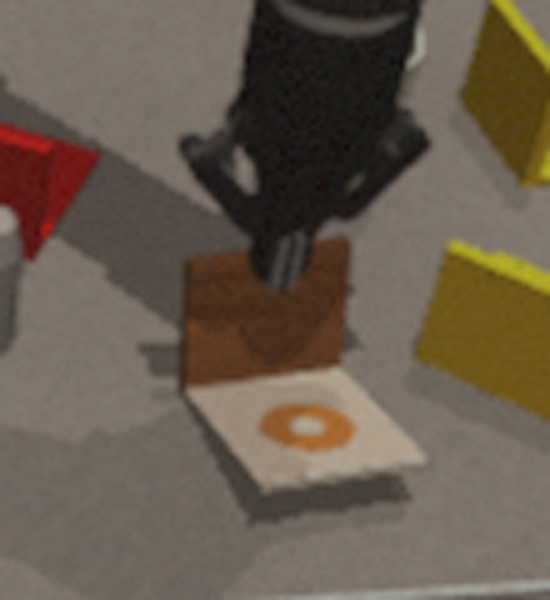

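The picture shows sign_fallen's panel end lifted (crop (265,490), (425,462)), so it has rotated about 14° on its corner with only a few mm of slip. I continue past balance, then sweep on clear.

Emit:
send_rows(
  slide=[
    [-7,0,1],
    [-14,0,3],
    [-21,0,6],
    [-28,0,10],
    [-35,0,15],
    [-44,0,18],
    [-62,0,18],
    [-86,0,16],
  ],
  roll=[0,0,0,0,0,0,0,0],
  claw=[0,0,0,0,0,0,0,0],
)

```text
t: 8.45
eef_pos: [0.4239, 0.261, 0.0172]
tool_rot: [-0.0, 0.997, 0.082, -0.0]
contact_force: [-0.2, 0.3, 0.9]
gripper_width: 0.003
grasp_force: 0.0
```

Emit:
send_rows(
  slide=[
    [0,0,0],
    [0,0,0],
    [0,0,0],
    [0,0,-15],
    [0,0,-40],
    [0,0,-70],
    [0,0,-100],
    [0,0,-130],
  ],
  roll=[0,0,0,0,0,0,0,0],
  claw=[0,0,0,0,0,0,0,0],
)

```text
t: 9.12
eef_pos: [0.425, 0.2613, 0.1494]
tool_rot: [-0.0, 0.997, 0.082, 0.0]
contact_force: [0.8, -0.3, -0.3]
gripper_width: -0.001
grasp_force: 0.0
```

Run:
```python
from h import *
o=bot.get_obs();print(o['t'],o['eef_pos'],o['contact_force'])
a=snap('scene','s6.png')
cv2.imwrite('pics/s6c.png',cv2.resize(a[110:270,150:480,::-1],None,fx=2.4,fy=2.4,interpolation=cv2.INTER_CUBIC))
u=np.array([np.cos(np.radians(9.5)),np.sin(np.radians(9.5))]);l=np.array([-u[1],u[0]])
for w in(-.045,.045):
  for z in(0,.11):print(w,z,((proj('scene',np.r_[np.array([.5075,.2773])+l*w,z])-[150,110])*2.4).round())
```

```text
9.1167 [0.42500151 0.26132171 0.14939577] [ 0.83184724 -0.26797727 -0.30121474]
-0.045 0 [515. 258.]
-0.045 0.11 [530. 183.]
0.045 0 [590. 247.]
0.045 0.11 [610. 173.]
```

View pics/s6c.png

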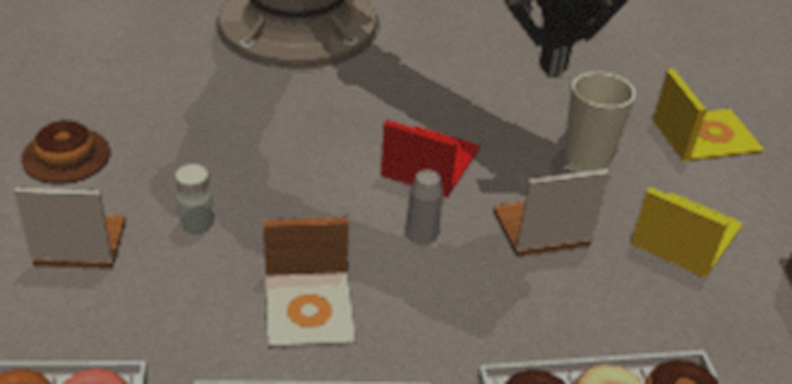

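Sign_fallen stands on its foot: bottom edge at crop (517,253)–(590,243), about 5 mm from its place. Sign_empty lies flat, and the third sign and bystanders are in place. The gripper is clear, so I hand in.

```bash
python3 -c "
from station import bot;print(bot.hand_in())"
```

```text
the job is handed in; nothing more can be done
None
```

The job is handed in at about 9 s: in the last picture sign_empty lies flat on its back, sign_fallen stands on its foot about 5 mm from its place, and the rest looks unmoved, though the hand-in returned no verdict.

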